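Put the square stamp away behind the sprung flap of the stamp box

TASK

Put the square wooden stamp away, foot down, in the stamp box: push the sprung flap open with the foot of the stamp and, keeping hold of it with the flap held open, feel for the square socket in the block inside and set the stamp fully home in it, upright. Work gently: never push on the box or its parts with more than about 35 N. Leave the flap sprung shut over the stamp, and leave the round stamp, the jar and the brush where they are.

Things in the scene. Friction and masses are not known exactly. Their poses are not given: they have to be found in the camera images.
- stamp: the square stamp: plain wooden block 26 x 26 mm and 68 mm tall (z) with a brass foot (the lowest 10 mm), about 0.2 kg (0.16 to 0.26), standing foot down on the round board; origin at the centre of its underside, x and y square to its sides, z up
- box: the stamp box, fixed: plywood, 110 mm (its x) x 222 mm (its y) x 125 mm tall, walls 6 mm, floor 8 mm, far (+x) side of clear plastic; origin at the centre of its underside, z up. Its top has one mouth, x -23.5 to 24.5 mm, y -86 to 86 mm, covered by the flap. On its floor lies a wooden block, 164 mm long in y, that holds the socket
- mouth (a point): point fixed in the box, level with its top (125 mm up), at box x = +7 mm, y = 0: straight above the socket line; axes as the box's
- flap (a joint): angle of the steel flap over the mouth: 0 shut (level), growing as its free edge swings down inside, stop at 1.45. Hinged along y at box x = -23 mm, 122 mm up, 44 mm wide; a spring shuts it: about 1 N at its free edge starts it, about 2 N holds it open. It leans on whatever is in the mouth and shuts when that is withdrawn
- bat: round wooden board, 220 mm across, 12 mm thick, fixed on the table, on which the two stamps stand; origin at the centre of its underside
- round_stamp: bystander: turned round stamp, 36 mm across the foot, 48 mm tall; origin at the centre of its underside
- jar: bystander: round white jar, 60 mm across, 70 mm tall; origin at the centre of its underside
- brush: bystander: brush lying on the table, 180 mm long along its x; origin at its middle, on the underside
- socket_line (a point): point fixed in the box at x = +7 mm, y = 0, level with the top of the block (33 mm up). The block has one square socket, 31 x 31 mm, 25 mm deep to the box floor, mouth bevelled 1 mm, centred on the line along box y through this point; how far along is not measured: anywhere within 24 mm either way. The block does not shift when pushed gently, so feel for the socket
- home_line (a point): point fixed in the box straight below, on its floor (8 mm up): the height of the underside of a stamp that is fully home; its top is then 49 mm below the box top, out of the flap's swing. Off the socket the stamp stops 25 mm higher and keeps the flap from shutting
Mind the look-alikes: they are no part of the job. Of the things that look like the box, the larger one is meant.

How it is judged:
By the outcome, as a careful person would: the job done as asked, in the order asked, and still so for the second after the job is handed in, with the robot touching nothing.
It also fails if it takes over 72 s, if anything falls off the work surface, if the arm or the gripper's body presses on something with over 40 N, if the wrist force passes 120 N, or if a joint passes its speed limit or range.

ROBOT

A 7-joint arm with a two-finger parallel gripper is mounted at the origin on the work surface. World frame = base frame: x ahead of the robot, y to its left, z up, the work surface at z = 0. Lengths are in mm, angles in rad, forces in N, time in s.
With the tool pointing down it reaches from about 400 to 900 mm from the base axis. Payload 5.6 kg.
Tool frame: the origin (TCP) lies at the very end of the fingers, on their centre line; the grasp point (between the pads) lies 19 mm behind it; z points along the fingers, y is the line along which they close (so a half turn about z gives the same grasp; the last joint's range is limited). The gripper opens to 92 mm and grips with 3 to 60 N. Pads are 20 mm wide; open, the fingers measure 128 mm over their backs; the gripper's body (75 mm by 189 mm) begins 69 mm behind the grasp point.
Start: joints at [-0.043, 0.468, -0.012, 1.603, 0.006, 1.071, -0.056], TCP at [650.007, -0.044, 214.592] pointing down, gripper open.
Joint ranges: [-2.53, 2.53], [-0.31, 2.02], [-1.57, 1.55], [0.28, 2.44], [-1.29, 4.43], [0.15, 1.84], [-2.92, 2.92]. Speed limits (rad/s): [2.57, 2.57, 3.14, 3.14, 3.14, 3.14, 3.14].

INTERFACE

Orientations are given as a unit quaternion [w, x, y, z].
In Python, from workcell import robot gives the robot as it stands.
- The arm moves only by the tool arm_command, never from a script. Its argument "steps" is a list of rows, each a list of 7 numbers: the closure, from -1 (fully open) to 1 (shut), then the shift along the tool's x, y, z in mm, then the turn, a rotation vector about the tool's x, y, z in rad. A call has 1 to 20 rows; each row shifts and turns the commanded pose from where the row before left it, along the tool's axes as they then stand; what a row does not reach is not made up. A row lasts 1/12 s, in which the tool goes at most 41.7 mm and 7.16 degrees, less where a joint would pass 70% of its speed; a pose out of reach is approached as far as the arm can. A call with a gripper value outside its range is refused whole. The fingers move at their own pace and stop on an object; "force" is the grip in N (left out, the last holds). Time passes only in rows, so rows that do not move let the fingers close. It gives the time, the measured TCP pose, the force, the opening and the grip force at its end, in the units of the state.
- robot.read_state(): the state, without advancing time (a new reading comes with each control period).
- robot.camera(name): name is "scene" or "side" or "wrist"; returns a dict with "frame" (420x560x3 uint8, blue, green, red), "z_map" (420x560 float32, mm along the optical axis (not along the pixel's ray), 0 where there is no reading), "fx", "fy", "cx", "cy" (pixels), "k1" (the pictures are not rectified: a ray, as slopes to the right and down, at radius r is drawn at 1 + k1 r^2 times it, then the intrinsics apply), "rvec" (rotation vector, rad) and "tvec" (3), from world to camera coordinates, as OpenCV has them. Camera axes: x right, y down, z forward; pixel columns grow to the right and rows downward; lengths in mm; the calibration is good to about 2 mm. A picture is of the moment at which its call begins.
- robot.finish_job(): hands the job in; it is judged then, once.
The state is a dict: "time": time; "joint_pos": joint angles; "joint_velocities": joint speeds; "joint_torque": joint torques, N m; "position": TCP position; "ee_rot": TCP orientation; "force": force on the tool from outside, world axes, zero at the start; "ft_torque": the same for the moment, N m; "gripper_width": opening from 0.0 (shut) to 1.0 (fully open); "grasp_force": force on a finger pad.
Only numpy, scipy, OpenCV 4.12 (cv2) and the standard library are available. Lean on these libraries where they do the work, as an engineer would, in place of code of your own. Each camera call takes 0.05 s, during which the arm holds its last target. There are 200 camera calls.

## Working session

There is one attempt and no reset: what is moved stays moved. The work goes in short steps, Python scripts to look and compute and a tool call to move; the robot and the scene stay as the last step left them, time stands still between calls to the robot, and variables do not carry over. Pictures are saved under pics/ and viewed, at most 10 in all, crops included, and the job is handed in when it is done.

Besides the shell and the picture viewer there is one more tool, called after ">>>" as a command line: name --pt "numbers of a row" for each row, then --argument value for the rest. arm_command: Moves the arm, as the interface text tells. Its arguments: {"type":"object","properties":{"steps":{"type":"array","items":{"type":"array","items":{"type":"number"}}},"force":{"type":"number"}},"required":["steps"]}

```bash
ls; mkdir -p pics; cat > h.py <<'E'
import numpy as np, cv2
from workcell import robot
def pts(c):
    # world coordinates of each pixel from z_map
    h,w=c["z_map"].shape
    u,v=np.meshgrid(np.arange(w),np.arange(h))
    return px(c,u,v,c["z_map"])
def px(c,u,v,z):
    K=np.array([[c["fx"],0,c["cx"]],[0,c["fy"],c["cy"]],[0,0,1]])
    uv=np.stack([u,v],-1).reshape(-1,1,2).astype(float)
    n=cv2.undistortPoints(uv,K,np.array([c["k1"],0,0,0,0.])).reshape(-1,2)
    R=cv2.Rodrigues(np.array(c["rvec"],float))[0]; t=np.array(c["tvec"],float).ravel()
    z=np.asarray(z,float).reshape(-1,1)
    P=np.hstack([n,np.ones((len(n),1))])*z
    return ((P-t)@R).reshape(np.shape(u)+(3,))
def ray(c,u,v,zw):
    "pixel to plane z=zw"
    u=np.asarray(u,float);o=px(c,u,v,np.zeros(u.shape)); p=px(c,u,v,np.ones(u.shape)); d=p-o
    return o+d*((zw-o[...,2])/d[...,2])[...,None]
E
python3 - <<'E'
from h import *
a=[robot.camera(n) for n in("scene","side")]
for n,c in zip(("scene","side"),a):
    cv2.imwrite(f"pics/{n}0.png",c["frame"])
    R=cv2.Rodrigues(np.array(c["rvec"],float))[0]; print(n,-R.T@np.array(c["tvec"]).ravel(),R[2],c["fx"],c["k1"])
cv2.imwrite("pics/both.png",cv2.resize(np.vstack([c["frame"] for c in a]),None,fx=.714,fy=.714))
E
```

```text
pics
scene [ 997.89814353 -524.4562981   794.83481295] [-0.46185836  0.52088226 -0.71789173] 466.6342094820879 -0.07109189585820083
side [339.64669733 689.215163   602.74512635] [ 0.26867243 -0.80165187 -0.53401255] 435.22014519870265 -0.022465773350541708
```

View pics/scene0.png

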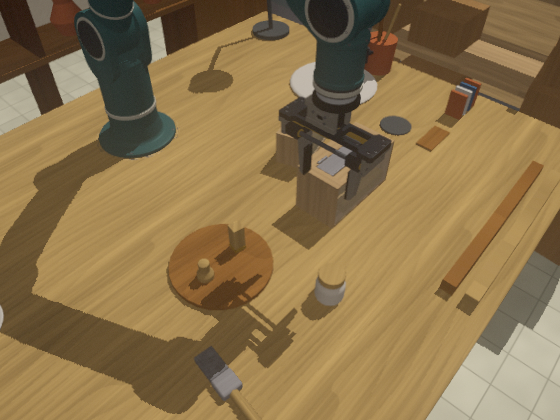

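View pics/side0.png

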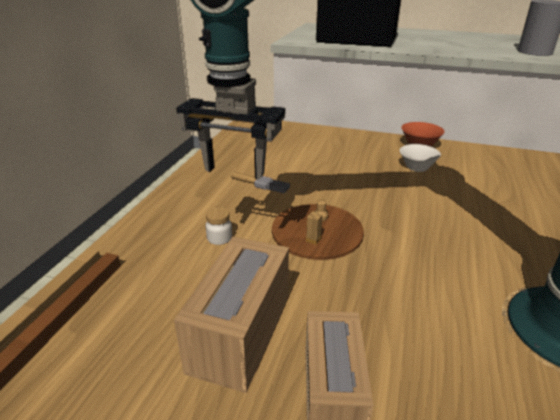

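Scene view: the square stamp is at (237,236) and the round stamp at (205,270), both on the board. The large box is at (345,180), partly behind the gripper, and the small box at (288,150). Side view: the large box is at (235,310), the small one at (337,370), and the stamp at (314,228). The larger, left-hand box fits the description. Next I'll measure and confirm it in a crop.

```bash
python3 - <<'E'
from h import *
C={n:robot.camera(n) for n in("scene","side")}
s=C["side"];P=pts(s);S=pts(C["scene"])
cr=np.hstack([cv2.resize(s["frame"][230:410,170:370],(400,360)),cv2.resize(C["scene"]["frame"][205:305,160:280],(400,360),interpolation=cv2.INTER_CUBIC)])
cv2.imwrite("pics/crop.png",cr)
def top(P,lo,hi,box,name):
    m=np.zeros(P.shape[:2],bool);a,b,c,d=box;m[b:d,a:c]=1
    m&=(P[...,2]>lo)&(P[...,2]<hi)
    Q=P[m]; print(name,len(Q),np.median(Q,0).round(1),cv2.minAreaRect(Q[:,:2].astype(np.float32)))
    return m
top(P,118,132,(170,230,292,400),"bigbox side")
top(S,118,132,(285,110,400,230),"bigbox scene")
top(P,90,132,(300,300,370,415),"small side")
for n,Q,b in(("scene",S,(215,205,260,260)),("side",P,(300,200,335,250))):
    a=Q[b[1]:b[3],b[0]:b[2]].reshape(-1,3);print(n,"stamp max z",np.percentile(a[:,2],[90,97,99.5,100]))
    top(Q,73,88,b,"stamp top "+n); top(Q,30,88,b,"stamp body "+n)
top(S,45,68,(190,250,216,285),"round scene")
top(S,9,16,(160,220,280,310),"bat scene");top(P,9,16,(265,200,370,260),"bat side")
top(S,50,80,(310,260,350,305),"jar")
E
```

```text
bigbox side 6553 [564.7 218.3 125.4] ((568.468994140625, 193.81202697753906), (225.6915740966797, 111.58100891113281), 89.9012222290039)
bigbox scene 1360 [564.6 131.6 123.5] ((569.2931518554688, 193.85064697265625), (112.40603637695312, 226.16415405273438), 0.219990074634552)
small side 5203 [383.4 274.3  92.6] ((386.27105712890625, 262.37786865234375), (82.07135009765625, 167.20199584960938), 15.863962173461914)
scene stamp max z [ 55.56422448  78.79899284  81.51288027 794.83481295]
stamp top scene 150 [ 512.3 -106.1   78.5] ((510.3283386230469, -105.10562896728516), (27.116233825683594, 28.51653289794922), 76.79766082763672)
stamp body scene 365 [ 518.7 -110.3   66.1] ((510.6243591308594, -105.51362609863281), (27.77544403076172, 29.279312133789062), 76.79766082763672)
side stamp max z [ 63.8486171   80.75655669 602.74512635 602.74512635]
stamp top side 114 [506.8 -99.1  80.1] ((508.21026611328125, -104.04786682128906), (31.643917083740234, 26.394941329956055), 75.71304321289062)
stamp body side 476 [508.2 -97.5  57.1] ((509.8033447265625, -148.33169555664062), (31.25852394104004, 121.19478607177734), 2.005276918411255)
round scene 119 [ 519.9 -205.7   56.1] ((517.9374389648438, -205.01499938964844), (22.201932907104492, 21.350318908691406), 80.6780014038086)
bat scene 5598 [ 527.7 -166.3   11.1] ((513.1094970703125, -158.05654907226562), (219.29945373535156, 217.70571899414062), 61.78116226196289)
bat side 3298 [ 495.2 -140.7   12.9] ((511.56842041015625, -155.92398071289062), (217.75115966796875, 218.46116638183594), 9.390006065368652)
jar 591 [728.2 -66.8  67.8] ((725.8226318359375, -63.782958984375), (51.60606002807617, 52.26802444458008), 71.16631317138672)
```

View pics/crop.png

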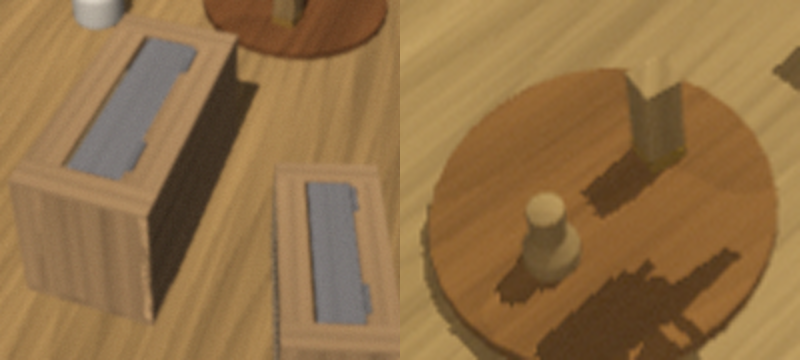

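The crop confirms it. The larger box, centred at about (569,194) with its top at 125 mm, has hinge notches on the robot side (-x), so its yaw is about 0. The square stamp is at about (509,-105) with its top at 80 mm, and the round stamp is separate at (518,-205).

```bash
python3 - <<'E'
from h import *
from scipy.spatial.transform import Rotation as R
s=robot.read_state();q=s["ee_rot"];M=R.from_quat([q[1],q[2],q[3],q[0]]).as_matrix()
print(s["time"],s["position"],M.round(3),s["force"])
print("shift to above stamp (tool)",M.T@(np.array([495,-105,214])-s["position"]))
w=robot.camera("wrist");r=cv2.Rodrigues(np.array(w["rvec"],float))[0];print("cam",-r.T@np.array(w["tvec"]).ravel(),r[2])
E
```

```text
0.2 [ 6.49654671e+02 -7.61209902e-02  2.13995816e+02] [[ 0.     1.    -0.001]
 [ 1.    -0.    -0.   ]
 [-0.    -0.001 -1.   ]] [-0.26156563  0.68297064 -0.3892275 ]
shift to above stamp (tool) [-104.93302671 -154.6483687     0.17204114]
cam [650.85876239  82.30480842 384.0093468 ] [-5.46490020e-04 -2.91476541e-01 -9.56577821e-01]
```

>>> arm_command --pt "-1 -21 -28 0 0 0 0" --pt "-1 -21 -28 0 0 0 0" --pt "-1 -21 -28 0 0 0 0" --pt "-1 -21 -28 0 0 0 0" --pt "-1 -21 -28 0 0 0 0" --pt "-1 0 0 0 0 0 -0.12" --pt "-1 0 0 0 0 0 -0.12" --pt "-1 0 0 0 0 0 -0.12" --pt "-1 0 0 0 0 0 -0.12" --pt "-1 0 0 0 0 0 -0.12" --pt "-1 0 0 0 0 0 -0.12" --pt "-1 0 0 0 0 0 -0.12" --pt "-1 0 0 0 0 0 -0.12" --pt "-1 0 0 0 0 0 -0.12" --pt "-1 0 0 0 0 0 -0.12" --pt "-1 0 0 0 0 0 -0.12" --pt "-1 0 0 0 0 0 0" --pt "-1 0 0 0 0 0 0" --force 25

```text
time: 1.75
position: [509.9, -105.1, 214.6]
ee_rot: [0.0, 0.127, 0.992, 0.0]
force: [-0.4, -0.5, -0.0]
gripper_width: 1.0
grasp_force: 0.0
```

```bash
cat >> h.py <<'E'
from scipy.spatial.transform import Rotation as R
def tool(target=None,ang=None,show=True):
    "prints pose; shift in tool axes to target; turn about tool z to bring tool y to world angle ang (deg)"
    s=robot.read_state();q=s["ee_rot"];M=R.from_quat([q[1],q[2],q[3],q[0]]).as_matrix();p=np.array(s["position"])
    print("t",round(s["time"],2),"pos",p.round(1),"ydeg",np.degrees(np.arctan2(M[1,1],M[0,1])).round(1),"zaxis",M[:,2].round(4),"F",np.round(s["force"],1),"w",round(s["gripper_width"]*92,1),"grip",round(s["grasp_force"],1))
    if target is not None: print("shift",(M.T@(np.array(target)-p)).round(1))
    if ang is not None: print("turn",-np.radians(ang-np.degrees(np.arctan2(M[1,1],M[0,1]))).round(3))
    return s,M,p
E
python3 - <<'E'
from h import *
tool()
w=robot.camera("wrist");P=pts(w);cv2.imwrite("pics/w1.png",w["frame"])
m=((P[...,2]>72)&(P[...,2]<88)&(abs(P[...,0]-510)<35)&(abs(P[...,1]+105)<35)).astype(np.uint8)
m=cv2.morphologyEx(m,cv2.MORPH_OPEN,np.ones((3,3)))
n,l,st,ce=cv2.connectedComponentsWithStats(m)
for i in range(1,n):
    Q=P[l==i]
    if len(Q)>50: print(st[i],np.median(Q,0),cv2.minAreaRect(Q[:,:2].astype(np.float32)))
i=1+np.argmax(st[1:,4]);k=cv2.findContours((l==i).astype(np.uint8),0,2)[0][0]
q=ray(w,k[:,0,0],k[:,0,1],np.median(P[l==i][:,2]));print("ray",cv2.minAreaRect(q[:,:2].astype(np.float32)))
E
```

```text
t 1.75 pos [ 509.9 -105.1  214.6] ydeg 75.4 zaxis [ 0.e+00  1.e-04 -1.e+00] F [-0.4 -0.5 -0. ] w 92.0 grip 0.0
[267 185  26  27 644] [ 508.73955912 -106.37347428   79.8977667 ] ((509.7689514160156, -106.7627944946289), (26.063222885131836, 26.35317039489746), 77.7921142578125)
ray ((509.0064697265625, -106.35247802734375), (25.718482971191406, 27.363826751708984), 76.05268096923828)
```

View pics/w1.png

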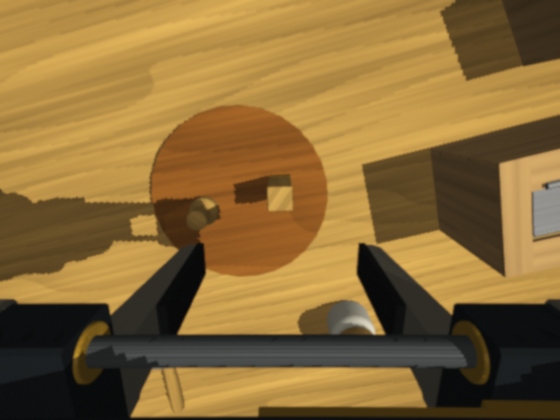

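The wrist view shows the stamp top at (280,198), which puts it at (509.2,-106.4), 80 mm high and 26 mm square. The fingers straddle it and clear the round stamp at (203,212).

>>> arm_command --pt "-1 0.2 -1.3 25 0 0 -0.02" --pt "-1 0 0 35 0 0 0" --pt "-1 0 0 35 0 0 0" --pt "-1 0 0 35 0 0 0" --pt "-1 0 0 20 0 0 0" --pt "-1 0 0 13.5 0 0 0" --pt "-1 0 0 0 0 0 0" --pt "-1 0 0 0 0 0 0" --pt "1 0 0 0 0 0 0" --pt "1 0 0 0 0 0 0" --pt "1 0 0 0 0 0 0" --pt "1 0 0 0 0 0 0" --pt "1 0 0 0 0 0 0" --pt "1 0 0 0 0 0 0" --pt "1 0 0 0 0 0 0" --pt "1 0 0 0 0 0 0" --force 30

```text
time: 3.13
position: [509.5, -106.3, 51.2]
ee_rot: [0.0, 0.115, 0.993, -0.0]
force: [-0.2, -0.1, 0.4]
gripper_width: 0.443
grasp_force: 0.0
```

>>> arm_command --pt "1 0 0 0 0 0 0" --pt "1 0 0 0 0 0 0" --pt "1 0 0 0 0 0 0" --pt "1 0 0 0 0 0 0" --pt "1 0 0 0 0 0 0"

```text
time: 3.55
position: [509.5, -106.3, 51.1]
ee_rot: [-0.0, 0.115, 0.993, -0.0]
force: [0.1, 0.0, 0.4]
gripper_width: 0.28
grasp_force: 30.0
```

>>> arm_command --pt "1 0 0 -20 0 0 0" --pt "1 0 0 -35 0 0 0" --pt "1 0 0 -35 0 0 0" --pt "1 0 0 -35 0 0 0" --pt "1 0 0 -35 0 0 0" --pt "1 0 0 0 0 0 -0.115" --pt "1 0 0 0 0 0 -0.115" --pt "1 -8 25 0 0 0 0" --pt "1 -8 35 0 0 0 0" --pt "1 -8 35 0 0 0 0" --pt "1 -8 35 0 0 0 0" --pt "1 -8 35 0 0 0 0" --pt "1 -8 35 0 0 0 0" --pt "1 -8 35 0 0 0 0" --pt "1 -8 30 0 0 0 0" --pt "1 0 0 0 0 0 0" --pt "1 0 0 0 0 0 0" --pt "1 0 0 0 0 0 0"

```text
time: 5.05
position: [573.2, 157.8, 210.3]
ee_rot: [-0.001, 0.001, 1.0, -0.001]
force: [0.1, -0.3, -2.7]
gripper_width: 0.284
grasp_force: 30.0
```

```bash
python3 - <<'E'
from h import *
s,M,p=tool()
w=robot.camera("wrist");c=robot.camera("scene");d=robot.camera("side")
cv2.imwrite("pics/w2.png",np.hstack([cv2.resize(w["frame"],(400,300)),cv2.resize(c["frame"][80:260,260:440],(400,300),interpolation=cv2.INTER_CUBIC)]))
for n,a in(("w",w),("scene",c),("side",d)):
    P=pts(a);m=(P[...,2]>118)&(P[...,2]<132)&(abs(P[...,0]-569)<62)&(abs(P[...,1]-194)<120)
    Q=P[m];print(n,len(Q),np.median(Q,0),cv2.minAreaRect(Q[:,:2].astype(np.float32)),np.percentile(Q,[1,99],axis=0).round(1).tolist())
# held stamp foot from the two fixed cameras
for n,a in(("scene",c),("side",d),("w",w)):
    P=pts(a);m=(abs(P[...,0]-p[0])<22)&(abs(P[...,1]-p[1])<18)&(P[...,2]>140)&(P[...,2]<p[2]+10)
    Q=P[m]
    if len(Q)>20: print(n,"held",len(Q),np.percentile(Q,[2,50,98],axis=0).round(1).tolist())
E
```

```text
t 5.05 pos [573.2 157.8 210.3] ydeg 89.9 zaxis [-0.0014 -0.0013 -1.    ] F [ 0.1 -0.3 -2.7] w 26.1 grip 30.0
w 27863 [558.46973764 204.58103382 124.69113847] ((569.862060546875, 192.4598388671875), (110.7268295288086, 222.97247314453125), 0.0943877100944519) [[515.3, 83.3, 122.2], [622.8, 301.4, 128.4]]
scene 2893 [576.17039526 173.47869674 123.52129217] ((569.4364013671875, 193.239990234375), (112.6834945678711, 230.33839416503906), 0.023171141743659973) [[515.9, 82.5, 119.0], [624.4, 302.4, 127.2]]
side 6344 [562.9733789  221.50550861 125.46833002] ((568.4736328125, 194.06016540527344), (226.2157440185547, 112.05516815185547), 89.65113067626953) [[513.3, 87.3, 119.1], [622.4, 305.3, 128.9]]
scene held 262 [[560.9, 141.9, 171.2], [583.9, 145.7, 191.1], [586.8, 169.6, 218.3]]
side held 414 [[558.9, 147.4, 172.9], [563.7, 169.9, 192.3], [584.6, 172.5, 218.8]]
w held 1218 [[560.2, 142.0, 173.1], [560.7, 157.7, 202.3], [564.8, 173.4, 219.7]]
```

View pics/w2.png

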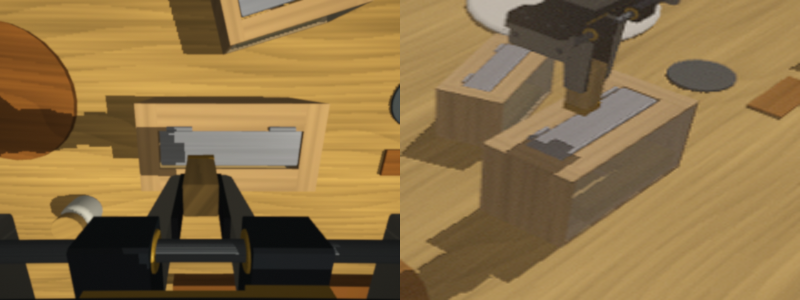

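The wrist view shows the hinge notches on the upper (-x) side of the flap, and the scene crop shows the clear grey face on +x, so the yaw is 0. The box centre is about (569.5,193). I'll go in at y=166, the low end of the scan, at x=576.5.

>>> arm_command --pt "1 -3.3 8.2 0 0 0 0" --pt "1 0 0 20 0 0 0" --pt "1 0 0 20 0 0 0" --pt "1 0 0 4 0 0 0" --pt "1 0 0 6 0 0 0" --pt "1 0 0 6 0 0 0" --pt "1 0 0 6 0 0 0" --pt "1 0 0 6 0 0 0" --pt "1 0 0 6 0 0 0" --pt "1 0 0 6 0 0 0" --pt "1 0 0 6 0 0 0"

```text
time: 6.12
position: [577.5, 166.9, 124.8]
ee_rot: [0.001, 0.0, 1.0, 0.0]
force: [1.7, -0.4, -0.4]
gripper_width: 0.282
grasp_force: 30.0
```

```bash
python3 -c "
from h import *
tool((576.5,166,80),90)"
```

```text
t 6.12 pos [577.5 166.9 124.8] ydeg 89.9 zaxis [ 1.2e-03  3.0e-04 -1.0e+00] F [ 1.7 -0.4 -0.4] w 26.0 grip 30.0
shift [ 1.1 -1.  44.8]
turn -0.001
```

>>> arm_command --pt "1 0.5 -1 6 0 0 0" --pt "1 0.4 0 6 0 0 0" --pt "1 0 0 6 0 0 0" --pt "1 0 0 6 0 0 0" --pt "1 0 0 6 0 0 0" --pt "1 0 0 6 0 0 0" --pt "1 0 0 6 0 0 0" --pt "1 0 0 3 0 0 0" --pt "1 0 0 0 0 0 0" --pt "1 0 0 0 0 0 0"

```text
time: 6.95
position: [576.2, 165.7, 79.7]
ee_rot: [-0.0, 0.0, 1.0, -0.0]
force: [2.3, 0.0, -3.4]
gripper_width: 0.279
grasp_force: 30.0
```

>>> arm_command --pt "1 0 0 2 0 0 0" --pt "1 0 0 2 0 0 0" --pt "1 0 0 1.5 0 0 0" --pt "1 0 0 1 0 0 0" --pt "1 0 0 1 0 0 0" --pt "1 0 0 0 0 0 0" --pt "1 0 0 0 0 0 0"

```text
time: 7.53
position: [576.2, 165.9, 72.5]
ee_rot: [0.0, 0.0, 1.0, 0.0]
force: [0.8, 0.2, -2.5]
gripper_width: 0.283
grasp_force: 30.0
```

>>> arm_command --pt "1 0 0 0.5 0 0 0" --pt "1 0 0 0.5 0 0 0" --pt "1 0 0 0.5 0 0 0" --pt "1 0 0 0 0 0 0" --pt "1 0 0 0 0 0 0"

```text
time: 7.95
position: [576.3, 165.9, 72.1]
ee_rot: [0.0, 0.0, 1.0, -0.0]
force: [-0.7, -1.0, 6.1]
gripper_width: 0.279
grasp_force: 30.0
```

>>> arm_command --pt "1 0 1.5 0.2 0 0 0" --pt "1 0 1.5 0 0 0 0" --pt "1 0 1.5 0 0 0 0" --pt "1 0 0 0 0 0 0"

```text
time: 8.28
position: [576.6, 166.7, 72.1]
ee_rot: [-0.0, 0.001, 1.0, -0.003]
force: [-0.7, -7.2, 10.3]
gripper_width: 0.277
grasp_force: 30.0
```

>>> arm_command --pt "1 0 0 0 0 0 0" --pt "1 0 0 0 0 0 0"

```text
time: 8.45
position: [576.5, 166.7, 72.1]
ee_rot: [-0.0, 0.001, 1.0, -0.003]
force: [-1.4, -6.9, 9.8]
gripper_width: 0.281
grasp_force: 30.0
```

```bash
python3 -c "
from h import *
tool((576.5,166,80),90)"
```

```text
t 8.45 pos [576.5 166.7  72.1] ydeg 89.8 zaxis [-3.e-04 -5.e-03 -1.e+00] F [-1.4 -6.9  9.8] w 25.8 grip 30.0
shift [ 0.  -0.8 -7.9]
turn -0.003
```

>>> arm_command --pt "1 0 0 -2.5 0 0 0" --pt "1 0 0 0 0 0 0" --pt "1 0 0 0 0 0 0" --pt "1 0 0 1.2 0 0 0" --pt "1 0 0 1.2 0 0 0" --pt "1 0 0 0 0 0 0" --pt "1 0 0 0 0 0 0"

```text
time: 9.03
position: [576.2, 171.0, 72.0]
ee_rot: [0.0, 0.0, 1.0, 0.0]
force: [-0.7, -0.5, 7.8]
gripper_width: 0.28
grasp_force: 30.0
```

Friction was holding it in place, so pecking works better. I'll repeat in 4 mm pecks.

>>> arm_command --pt "1 0 0 -2.5 0 0 0" --pt "1 0 4 0 0 0 0" --pt "1 0 0 0 0 0 0" --pt "1 0 0 0 0 0 0" --pt "1 0 0 1.2 0 0 0" --pt "1 0 0 1.3 0 0 0" --pt "1 0 0 0 0 0 0" --pt "1 0 0 0 0 0 0"

```text
time: 9.7
position: [576.1, 175.1, 72.0]
ee_rot: [0.0, 0.0, 1.0, 0.0]
force: [-0.7, -0.5, 7.6]
gripper_width: 0.281
grasp_force: 30.0
```

>>> arm_command --pt "1 0 0 -2.5 0 0 0" --pt "1 0 4 0 0 0 0" --pt "1 0 0 0 0 0 0" --pt "1 0 0 0 0 0 0" --pt "1 0 0 1.2 0 0 0" --pt "1 0 0 1.3 0 0 0" --pt "1 0 0 0 0 0 0" --pt "1 0 0 0 0 0 0"

```text
time: 10.37
position: [576.2, 178.7, 72.0]
ee_rot: [0.0, 0.0, 1.0, 0.0]
force: [-0.7, 0.2, 7.6]
gripper_width: 0.282
grasp_force: 30.0
```

>>> arm_command --pt "1 0 0 -2.5 0 0 0" --pt "1 0 4 0 0 0 0" --pt "1 0 0 0 0 0 0" --pt "1 0 0 0 0 0 0" --pt "1 0 0 1.2 0 0 0" --pt "1 0 0 1.3 0 0 0" --pt "1 0 0 0 0 0 0" --pt "1 0 0 0 0 0 0"

```text
time: 11.03
position: [576.2, 182.7, 72.0]
ee_rot: [0.0, 0.0, 1.0, 0.0]
force: [-1.4, -1.3, 7.7]
gripper_width: 0.279
grasp_force: 30.0
```

>>> arm_command --pt "1 0 0 -2.5 0 0 0" --pt "1 0 4 0 0 0 0" --pt "1 0 0 0 0 0 0" --pt "1 0 0 0 0 0 0" --pt "1 0 0 1.2 0 0 0" --pt "1 0 0 1.3 0 0 0" --pt "1 0 0 0 0 0 0" --pt "1 0 0 0 0 0 0"

```text
time: 11.7
position: [576.2, 186.7, 72.0]
ee_rot: [0.0, 0.0, 1.0, 0.0]
force: [-1.3, -1.1, 7.7]
gripper_width: 0.28
grasp_force: 30.0
```

>>> arm_command --pt "1 0 0 -2.5 0 0 0" --pt "1 0 4 0 0 0 0" --pt "1 0 0 0 0 0 0" --pt "1 0 0 0 0 0 0" --pt "1 0 0 1.2 0 0 0" --pt "1 0 0 1.3 0 0 0" --pt "1 0 0 0 0 0 0" --pt "1 0 0 0 0 0 0"

```text
time: 12.37
position: [576.2, 190.8, 72.0]
ee_rot: [0.0, 0.0, 1.0, 0.0]
force: [-1.4, -1.1, 7.6]
gripper_width: 0.281
grasp_force: 30.0
```

>>> arm_command --pt "1 0 0 -2.5 0 0 0" --pt "1 0 4 0 0 0 0" --pt "1 0 0 0 0 0 0" --pt "1 0 0 0 0 0 0" --pt "1 0 0 1.2 0 0 0" --pt "1 0 0 1.3 0 0 0" --pt "1 0 0 0 0 0 0" --pt "1 0 0 0 0 0 0"

```text
time: 13.03
position: [576.2, 194.8, 72.0]
ee_rot: [0.0, 0.0, 1.0, 0.0]
force: [-1.2, -0.6, 7.3]
gripper_width: 0.28
grasp_force: 30.0
```

>>> arm_command --pt "1 0 0 -2.5 0 0 0" --pt "1 0 4 0 0 0 0" --pt "1 0 0 0 0 0 0" --pt "1 0 0 0 0 0 0" --pt "1 0 0 1.2 0 0 0" --pt "1 0 0 1.3 0 0 0" --pt "1 0 0 0 0 0 0" --pt "1 0 0 0 0 0 0"

```text
time: 13.7
position: [576.2, 198.8, 72.0]
ee_rot: [0.0, 0.0, 1.0, 0.0]
force: [-1.8, -1.1, 7.1]
gripper_width: 0.284
grasp_force: 30.0
```

>>> arm_command --pt "1 0 0 -2.5 0 0 0" --pt "1 0 4 0 0 0 0" --pt "1 0 0 0 0 0 0" --pt "1 0 0 0 0 0 0" --pt "1 0 0 1.2 0 0 0" --pt "1 0 0 1.3 0 0 0" --pt "1 0 0 0 0 0 0" --pt "1 0 0 0 0 0 0"

```text
time: 14.37
position: [576.2, 202.8, 72.0]
ee_rot: [0.0, 0.0, 1.0, 0.0]
force: [-1.1, -1.2, 6.2]
gripper_width: 0.277
grasp_force: 30.0
```

>>> arm_command --pt "1 0 0 -2.5 0 0 0" --pt "1 0 4 0 0 0 0" --pt "1 0 0 0 0 0 0" --pt "1 0 0 0 0 0 0" --pt "1 0 0 1.2 0 0 0" --pt "1 0 0 1.3 0 0 0" --pt "1 0 0 0 0 0 0" --pt "1 0 0 0 0 0 0"

```text
time: 15.03
position: [576.2, 206.8, 72.0]
ee_rot: [0.0, 0.0, 1.0, 0.0]
force: [-1.4, 0.1, 6.8]
gripper_width: 0.281
grasp_force: 30.0
```

>>> arm_command --pt "1 0 0 -2.5 0 0 0" --pt "1 0 4 0 0 0 0" --pt "1 0 0 0 0 0 0" --pt "1 0 0 0 0 0 0" --pt "1 0 0 1.2 0 0 0" --pt "1 0 0 1.3 0 0 0" --pt "1 0 0 0 0 0 0" --pt "1 0 0 0 0 0 0"

```text
time: 15.7
position: [576.0, 210.6, 70.6]
ee_rot: [-0.0, 0.0, 1.0, 0.0]
force: [2.6, 0.2, -3.5]
gripper_width: 0.283
grasp_force: 30.0
```

>>> arm_command --pt "1 0 0 -2.5 0 0 0" --pt "1 0 4 0 0 0 0" --pt "1 0 0 0 0 0 0" --pt "1 0 0 0 0 0 0" --pt "1 0 0 1.2 0 0 0" --pt "1 0 0 1.3 0 0 0" --pt "1 0 0 0 0 0 0" --pt "1 0 0 0 0 0 0"

```text
time: 16.37
position: [576.1, 214.5, 70.9]
ee_rot: [-0.0, 0.0, 1.0, 0.0]
force: [1.7, 0.5, -3.0]
gripper_width: 0.278
grasp_force: 30.0
```

>>> arm_command --pt "1 0 0 -2.5 0 0 0" --pt "1 0 4 0 0 0 0" --pt "1 0 0 0 0 0 0" --pt "1 0 0 0 0 0 0" --pt "1 0 0 1.2 0 0 0" --pt "1 0 0 1.3 0 0 0" --pt "1 0 0 0 0 0 0" --pt "1 0 0 0 0 0 0"

```text
time: 17.03
position: [576.4, 218.8, 72.0]
ee_rot: [0.0, 0.0, 1.0, 0.0]
force: [0.2, -1.3, 6.0]
gripper_width: 0.286
grasp_force: 30.0
```

The drop shows at y=210.6 and 214.5, so the socket centre is about y=212.5.

>>> arm_command --pt "1 0 0 -2.5 0 0 0" --pt "1 0 -3.2 0 0 0 0" --pt "1 0 -3.1 0 0 0 0" --pt "1 0 0 0 0 0 0" --pt "1 0 0 0 0 0 0" --pt "1 0 0 2.5 0 0 0" --pt "1 0 0 2 0 0 0" --pt "1 0 0 2 0 0 0" --pt "1 0 0 2 0 0 0" --pt "1 0 0 0 0 0 0" --pt "1 0 0 0 0 0 0"

```text
time: 17.95
position: [576.1, 212.1, 64.6]
ee_rot: [-0.0, 0.0, 1.0, -0.0]
force: [2.5, 0.1, -3.2]
gripper_width: 0.28
grasp_force: 30.0
```

>>> arm_command --pt "1 0 0 2 0 0 0" --pt "1 0 0 2 0 0 0" --pt "1 0 0 2 0 0 0" --pt "1 0 0 2 0 0 0" --pt "1 0 0 2 0 0 0" --pt "1 0 0 2 0 0 0" --pt "1 0 0 2 0 0 0" --pt "1 0 0 2 0 0 0" --pt "1 0 0 1 0 0 0" --pt "1 0 0 0 0 0 0" --pt "1 0 0 0 0 0 0"

```text
time: 18.87
position: [576.3, 212.1, 47.9]
ee_rot: [0.0, 0.0, 1.0, 0.0]
force: [2.7, 0.5, -1.7]
gripper_width: 0.281
grasp_force: 31.1
```

>>> arm_command --pt "1 0 0 0.7 0 0 0" --pt "1 0 0 0.7 0 0 0" --pt "1 0 0 0 0 0 0" --pt "1 0 0 0 0 0 0"

```text
time: 19.2
position: [576.3, 212.1, 47.1]
ee_rot: [0.0, 0.0, 1.0, -0.0]
force: [1.3, -0.5, 4.2]
gripper_width: 0.281
grasp_force: 30.7
```

>>> arm_command --pt "1 0 0 -0.6 0 0 0" --pt "0.15 0 0 0 0 0 0" --pt "0.15 0 0 0 0 0 0" --pt "0.15 0 0 0 0 0 0" --pt "0.15 0 0 0 0 0 0" --pt "0.15 0 0 0 0 0 0" --pt "0.15 0 0 0 0 0 0" --pt "0.15 0 0 0 0 0 0"

```text
time: 19.87
position: [576.2, 211.8, 47.1]
ee_rot: [0.0, 0.0, 1.0, -0.0]
force: [1.8, -1.7, 0.2]
gripper_width: 0.427
grasp_force: 1.0
```

>>> arm_command --pt "0.15 0 0 -3 0 0 0" --pt "0.15 0 0 -5 0 0 0" --pt "0.15 0 0 -5 0 0 0" --pt "0.15 0 0 -5 0 0 0" --pt "0.15 0 0 0 0 0 0"

```text
time: 20.28
position: [577.0, 212.5, 66.7]
ee_rot: [0.001, 0.0, 1.0, 0.0]
force: [2.9, -0.1, 0.2]
gripper_width: 0.427
grasp_force: 0.8
```

>>> arm_command --pt "0.15 0 0 -6 0 0 0" --pt "0.15 0 0 -6 0 0 0" --pt "0.15 0 0 -6 0 0 0" --pt "0.15 0 0 -6 0 0 0" --pt "0.15 0 0 -6 0 0 0" --pt "0.15 0 0 -6 0 0 0" --pt "0.15 0 0 -6 0 0 0" --pt "0.15 0 0 -6 0 0 0" --pt "0.15 0 0 -6 0 0 0" --pt "0.15 0 0 -10 0 0 0" --pt "0.15 0 0 -20 0 0 0" --pt "0.15 0 0 -30 0 0 0" --pt "0.15 0 0 -30 0 0 0" --pt "0.15 0 0 -30 0 0 0" --pt "0.15 0 -30 -20 0 0 0" --pt "0.15 0 -40 0 0 0 0" --pt "0.15 0 -40 0 0 0 0" --pt "0.15 0 -40 0 0 0 0" --pt "0.15 0 0 0 0 0 0" --pt "0.15 0 0 0 0 0 0"

```text
time: 21.95
position: [575.5, 59.1, 259.5]
ee_rot: [-0.001, 0.003, 1.0, -0.0]
force: [-0.0, 0.1, -0.1]
gripper_width: 0.423
grasp_force: 0.0
```

```bash
python3 - <<'E'
from h import *
tool()
c=robot.camera("scene");d=robot.camera("side")
cv2.imwrite("pics/end.png",np.hstack([cv2.resize(d["frame"][230:410,170:370],(400,360)),cv2.resize(c["frame"][80:260,250:450],(400,360),interpolation=cv2.INTER_CUBIC)]))
P=pts(d);m=(abs(P[...,0]-569.5)<15)&(abs(P[...,1]-193)<75)&(P[...,2]<150);print(np.percentile(P[m][:,2],[1,50,99]))
E
```

```text
t 21.95 pos [575.5  59.1 259.5] ydeg 89.6 zaxis [-1.2e-03 -8.0e-04 -1.0e+00] F [-0.   0.1 -0.1] w 38.9 grip 0.0
[123.08010482 124.86989895 126.83068548]
```

View pics/end.png

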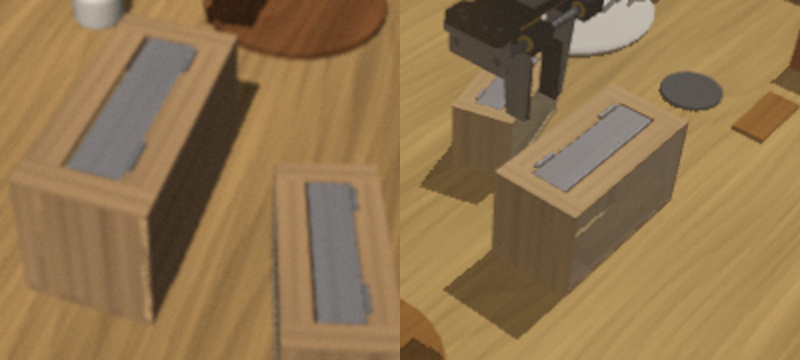

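The flap is shut, with its surface level at 123–127 mm in both views. The gripper is empty and clear of the box.

```bash
python3 -c "
from workcell import robot
print(robot.finish_job())"
```

```text
the job is handed in; nothing more can be done
None
```

The square stamp is in its socket, fully home to judge by its 25 mm drop below the block top. The flap is shut over it, the forces I read on the box stayed near 10 N, the bystanders were not touched, and the job is handed in at about 22 s.

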